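# Weigh the pot behind the bottles

### The arm

A 7-joint arm with a two-finger parallel gripper is mounted at the origin on a cart in front of the work surface, level with it; the furniture and walls round the work are solid. World frame = base frame: x ahead of the robot, y to its left, z up, the work surface at z = 0. Lengths are in m, angles in rad, forces in N, time in s.
With the tool pointing down it reaches from about 0.425 to 0.925 m from the base axis. Payload 6.8 kg.
Tool frame: the origin (TCP) lies midway between the tips of the shut fingers; the grasp point (between the pads) lies r.grasp_offset behind it (r.grasp_offset is the distance from the TCP to the grasp point, in m); z points along the fingers, y is the direction in which the jaws open and shut (so a half turn about z gives the same grasp; the last joint's range is limited). The gripper opens to 85 mm and grips with 20 to 120 N. Pads are 22 mm wide; open, the fingers measure 114 mm over their backs; the gripper's body (76 mm by 85 mm) begins 54 mm behind the grasp point. The pads swing forward as they close: fully open they stand 13 mm farther back than shut.
Start: joints at [-1.339, 0.477, 0.022, 1.555, -0.011, 1.109, -0.083], TCP at [0.225, 0.636, 0.231] pointing down, gripper open.
Joint ranges: [-2.96, 2.96], [-0.34, 2.1], [-1.41, 1.46], [0.24, 2.44], [-1.37, 4.51], [0.17, 1.92], [-2.96, 2.96]. Speed limits (rad/s): [2.39, 2.39, 3.14, 3.14, 3.14, 3.14, 3.14].

### API

Orientations are given as a rotation vector (axis times angle).
In Python, from bench import r gives the robot as it stands. The module is installed in compiled form; this text tells all that it offers.
- The arm moves only by the tool send_rows, never from a script. Its argument "moves" is one flat list of numbers, 4 for each row, row after row: the shift along the tool's x, y, z in mm, then the turn about the tool's z in degrees. A call has 1 to 8 rows; each row is the pose to reach, as a shift and turn from the pose commanded when the call began, along the tool's axes at that moment; what a row does not reach only later rows make up. A row lasts 1/8 s, in which the tool goes at most 62.5 mm and 10.7 degrees, less where a joint would pass 70% of its speed; a pose out of reach is approached as far as the arm can. A call with a gripper value outside its range is refused whole. "hand" is the closure, from 0 (fully open) to 1 (shut), set as the call begins (left out, the last holds). The fingers move at their own pace and stop on an object; "newtons" is the grip in N (left out, the last holds). Time passes only in rows, so rows that repeat a pose let the fingers close. It gives the time, the measured TCP pose, the force and the opening at its end, in the units of the state.
- r.get_obs(): the state, without advancing time (a new reading comes with each control period).
- r.grab_frame(name): name is "scene" or "top"; returns a dict with "img" (420x560x3 uint8, red, green, blue), "mtx" (3x3 intrinsics, pixels), "world_to_cam" (4x4, takes a point from world to camera coordinates). Camera axes: x right, y up, looking along -z (the intrinsics and any distortion apply to the point x, -y, -z); pixel columns grow to the right and rows downward; lengths in m; the calibration is good to about 2 mm. A picture is of the moment at which its call begins. There is no depth.
- r.hand_in(): hands the job in, once; it reports no verdict.
The state is a dict: "clock": time; "joints": joint angles; "qvel": joint speeds; "tau": joint torques, N m; "tcp_pos": TCP position; "orientation": TCP orientation; "contact_force": force on the tool from outside, world axes, zero at the start; "moment": the same for the moment, N m; "grip_width": finger opening in m.
Only numpy, scipy, OpenCV 4.12 (cv2) and the standard library are available. Lean on these libraries where they do the work, as an engineer would, in place of code of your own. Each camera call takes 0.05 s, during which the arm holds its last target.

### The job

The dark sample pot on the grey storage board has to be weighed, but three bottles hem it in. First stand all three bottles in the side tray, then put the pot on the middle of the balance pan and leave it there, and only then put each bottle back, centred on the disc of its cap's colour. Keep bottles and pot upright throughout, and leave the yellow pot on the desk alone.

Things in the scene. Friction and masses are not known exactly. Their poses are not given: they have to be found in the camera images.
- bottle_red_mid (a point): centre, half-way up, of the loose round white bottle with red cap and red band; z up; 0.3 kg, 148 mm tall, foot 74 mm below this point. Straight body 54 mm in diameter up to 47 mm above this point, then shoulder and a cap 36 mm wide, 18 mm high. Starts on the disc of its colour, 93 mm or more from the others, centre to centre. Gripped 35 mm above this point, fingertips clear the pot.
- disc_red: fixed flat red disc on the grey storage board, the home of the bottle with the red cap: 68 mm in diameter, 3 mm thick, origin at the centre of its underside, so its upper face is 3 mm above the origin (9 mm above the desk)
- bottle_blue_mid (a point): centre, half-way up, of the loose round white bottle with blue cap and blue band; z up; 0.3 kg, 148 mm tall, foot 74 mm below this point. Straight body 54 mm in diameter up to 47 mm above this point, then shoulder and a cap 36 mm wide, 18 mm high. Starts on the disc of its colour, 93 mm or more from the others, centre to centre. Gripped 35 mm above this point, fingertips clear the pot.
- disc_blue: fixed flat blue disc on the grey storage board, the home of the bottle with the blue cap: 68 mm in diameter, 3 mm thick, origin at the centre of its underside, so its upper face is 3 mm above the origin (9 mm above the desk)
- bottle_green_mid (a point): centre, half-way up, of the loose round white bottle with green cap and green band; z up; 0.3 kg, 148 mm tall, foot 74 mm below this point. Straight body 54 mm in diameter up to 47 mm above this point, then shoulder and a cap 36 mm wide, 18 mm high. Starts on the disc of its colour, 93 mm or more from the others, centre to centre. Gripped 35 mm above this point, fingertips clear the pot.
- disc_green: fixed flat green disc on the grey storage board, the home of the bottle with the green cap: 68 mm in diameter, 3 mm thick, origin at the centre of its underside, so its upper face is 3 mm above the origin (9 mm above the desk)
- dark_pot_mid (a point): centre, half-way up, of the loose dark sample pot: black body 50 mm in diameter, ribbed white cap 56 mm in diameter and 19 mm high, 60 mm tall in all; foot 30 mm below this point; z up; 0.11 kg. It stands on the grey board (6 mm thick) with the bottles 62 to 66 mm away, centre to centre, too close for a gripper until they are cleared. Grip round the cap, 13 to 28 mm above this point
- side_tray_in (a point): middle of the inner floor of the fixed aluminium side tray, 5 mm above the desk; x along its length (inside 262 mm), y across (inside 112 mm); rim 4 mm thick, 5 mm above the floor. Empty at the start; it has room for the three bottles in a row along x, 85 to 90 mm apart
- pan (a point): centre of the upper face of the balance's round steel pan, 100 mm in diameter, 46 mm above the desk, rigid; the white balance housing (170 x 140 mm, 34 mm high) is fixed
- yellow_pot_mid (a point): centre, half-way up, of a yellow sample pot with white cap (50 mm in diameter, 54 mm tall) that stands loose on the desk near its front edge; not part of the job, to be left alone

How it is judged:
By the outcome, as a careful person would: the job done as asked, in the order asked, and still so for the second after the job is handed in, with the robot touching nothing.
It also fails if it takes over 144 s, if anything falls off the work surface, if the arm or the gripper's body presses on something with over 40 N, if the wrist force passes 120 N, or if a joint passes its speed limit or range.

## Working session

There is one attempt and no reset: what is moved stays moved. The work goes in short steps, Python scripts to look and compute and a tool call to move; the robot and the scene stay as the last step left them, time stands still between calls to the robot, and variables do not carry over. Pictures are saved under pics/ and viewed, and the job is handed in when it is done.

Besides the shell and the picture viewer there is one more tool, called after ">>>" as name(argument=value, ...) on one line, values as JSON. send_rows: Moves the arm, as the interface text tells. Its arguments: {"type":"object","properties":{"moves":{"type":"array"},"hand":{"type":"number"},"newtons":{"type":"number"}},"required":["moves"]}

```bash
mkdir -p pics
python3 - <<'E'
from bench import r
import cv2
o=r.get_obs()
for k,v in o.items(): print(k,v)
print(r.grasp_offset)
for n in("scene","top"):
    f=r.grab_frame(n); print(f["mtx"],f["world_to_cam"],[k for k in f])
    cv2.imwrite(f"pics/{n}0.png",cv2.cvtColor(f["img"],cv2.COLOR_RGB2BGR))
E
```

```text
clock 0.0
joints [-1.33911104  0.47775119  0.02233801  1.55641871 -0.01152207  1.10931124
 -0.08308751]
qvel [-0.00065432 -0.0006993   0.00052403 -0.00039085 -0.00130255  0.00077057
 -0.00175021]
tau [-1.12098930e-04 -5.96449757e+01  1.60753325e+00 -2.81190026e+01
  1.23930656e-02  9.33466275e-03 -3.85729933e-06]
tcp_pos [0.22478035 0.63586187 0.2303723 ]
orientation [-5.31096813e-01 -3.09618124e+00  2.74931446e-03]
contact_force [-0.14398898  0.0235381   0.085758  ]
moment [ 0.0262318  -0.02436393  0.01558586]
grip_width 0.08558308550063297
0.0187
[[542.54642733   0.         281.54291999]
 [  0.         542.54642733 214.95892491]
 [  0.           0.           1.        ]] [[ 0.75689579 -0.65339641  0.01348686 -0.3796704 ]
 [ 0.48253994  0.57265498  0.66273786 -0.28678639]
 [-0.44075385 -0.49511555  0.74873001 -0.89260193]
 [ 0.          0.          0.          1.        ]] ['img', 'mtx', 'world_to_cam']
[[434.40417286   0.         279.434771  ]
 [  0.         434.40417286 209.37756181]
 [  0.           0.           1.        ]] [[-0.01986287 -0.99978172 -0.00647984  0.02537319]
 [ 0.98557881 -0.02066923  0.16794995 -0.51768314]
 [-0.16804722 -0.00305042  0.98577423 -0.87576143]
 [ 0.          0.          0.          1.        ]] ['img', 'mtx', 'world_to_cam']
```

View pics/scene0.png

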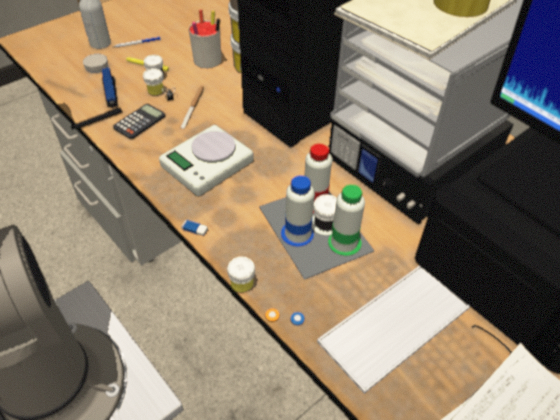

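View pics/top0.png

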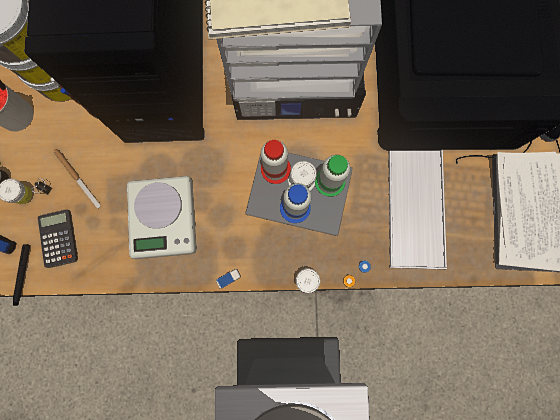

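The scene view shows the three bottles round the dark pot at about (325,210), with the balance at (208,158). In the top view the caps are at red (273,150), green (338,164) and blue (298,195). The tray is at (417,209) and the pan at (158,204). I'll enlarge these areas.

```bash
cat > h.py <<'E'
import numpy as np, cv2
from bench import r
def ray(f,u,v,z):
    K=f["mtx"];T=f["world_to_cam"];R=T[:3,:3];t=T[:3,3]
    d=np.linalg.inv(K)@[u,v,1]; d=R.T@np.array([d[0],-d[1],-d[2]]); c=-R.T@t
    return c+d*(z-c[2])/d[2]
def proj(f,p):
    T=f["world_to_cam"];c=T[:3,:3]@np.asarray(p)+T[:3,3]; q=f["mtx"]@[c[0],-c[1],-c[2]]
    return q[:2]/q[2]
def crop(f,u0,v0,u1,v1,s,name):
    im=cv2.cvtColor(f["img"],cv2.COLOR_RGB2BGR)[v0:v1,u0:u1]
    im=cv2.resize(im,None,fx=s,fy=s,interpolation=cv2.INTER_CUBIC)
    for u in range((u0+9)//10*10,u1,10):
        cv2.line(im,((u-u0)*s,0),((u-u0)*s,4 if u%50 else 12),(0,255,255),1)
        if u%20==0: cv2.putText(im,str(u),((u-u0)*s,12),0,.35,(0,255,255),1)
    for v in range((v0+9)//10*10,v1,10):
        cv2.line(im,(0,(v-v0)*s),(4 if v%50 else 12,(v-v0)*s),(0,255,255),1)
        if v%20==0: cv2.putText(im,str(v),(5,(v-v0)*s),0,.35,(0,255,255),1)
    cv2.imwrite("pics/"+name,im)
E
python3 - <<'E'
from h import *
f=r.grab_frame("top"); g=r.grab_frame("scene")
crop(f,240,130,360,240,6,"t1.png"); crop(f,115,170,205,265,6,"t2.png"); crop(f,380,140,455,275,4,"t3.png"); crop(g,250,130,380,280,4,"s1.png"); crop(g,150,110,270,200,5,"s2.png")
E
```

```text
(no output)
```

View pics/t1.png

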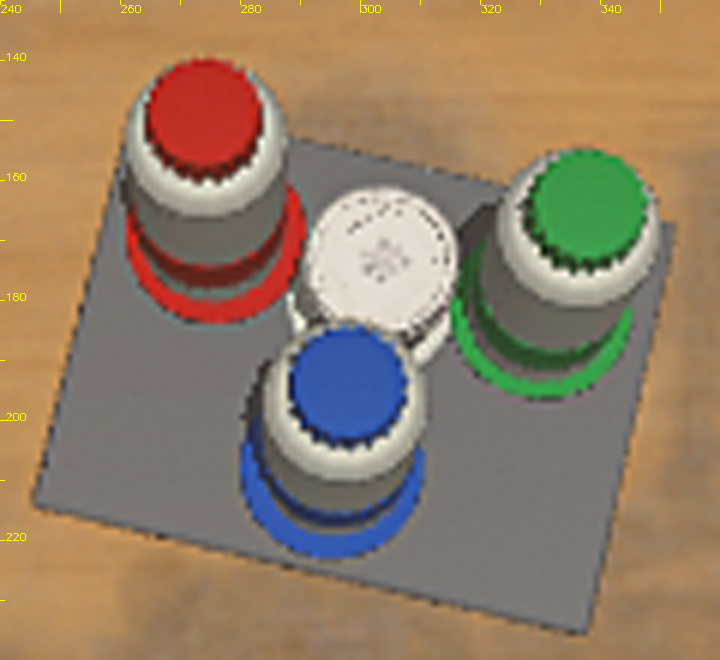

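View pics/t2.png

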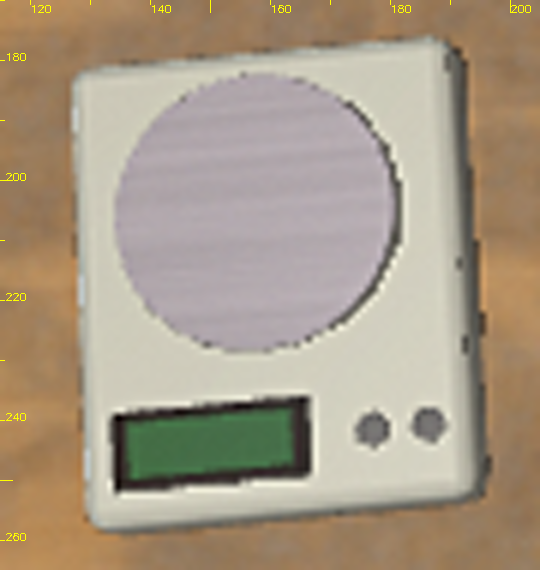

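View pics/t3.png

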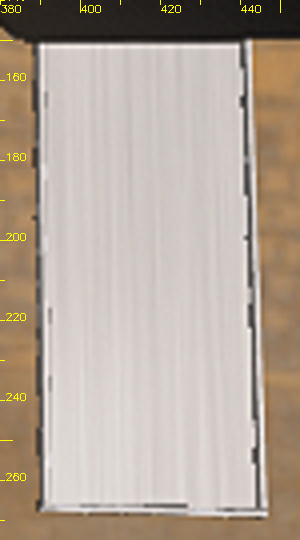

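View pics/s1.png

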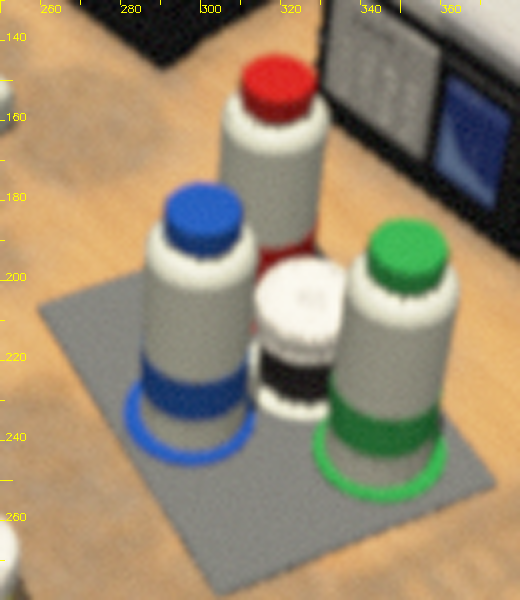

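View pics/s2.png

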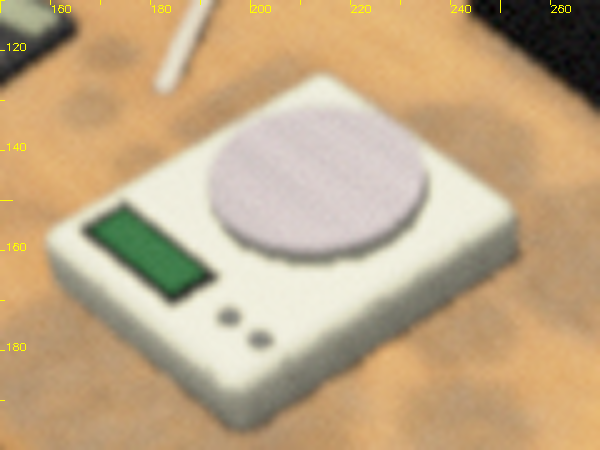

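Run:
```python
from h import *
np.set_printoptions(precision=4,suppress=True)
f=r.grab_frame("top"); g=r.grab_frame("scene")
q=lambda x,y:(x/6-.4,y/6-.4)
P={}
for n,x,y,z in [("red",204,117,.157),("green",587,208,.157),("blue",348,385,.157),("dred",216,235,.009),("dgreen",541.5,308,.009),("dblue",332.5,467,.009),("pot",381,263,.066)]:
    u,v=q(x,y); P[n]=ray(f,240+u,130+v,z); print(n,P[n])
u,v=q(255.5,212); print("pan",ray(f,115+u,170+v,.046))
# scene
s=lambda x,y:(250+x/4-.4,130+y/4-.4)
for n,x,y,z in [("red",279,80,.157),("green",408,245,.157),("blue",204,208,.157)]:
    print("S",n,ray(g,*s(x,y),z))
print("S pan",ray(g,150+318/5-.4,110+181/5-.4,.046))
for x,y in [(37,42),(250,40),(40,512),(266,515)]: print("tray",ray(f,380+x/4-.4,140+y/4-.4,.010))
crop(g,310,260,480,395,4,"s3.png")
```

```text
red [0.6151 0.0232 0.157 ]
green [ 0.5827 -0.0965  0.157 ]
blue [ 0.5276 -0.02    0.157 ]
dred [0.6162 0.0216 0.009 ]
dgreen [ 0.5858 -0.0983  0.009 ]
dblue [ 0.5277 -0.0194  0.009 ]
pot [ 0.5896 -0.0363  0.066 ]
pan [0.5327 0.2737 0.046 ]
S red [0.6158 0.0227 0.157 ]
S green [ 0.5837 -0.0963  0.157 ]
S blue [ 0.5286 -0.0191  0.157 ]
S pan [0.5319 0.2727 0.046 ]
tray [ 0.6537 -0.2333  0.01  ]
tray [ 0.6522 -0.3526  0.01  ]
tray [ 0.3923 -0.2187  0.01  ]
tray [ 0.3883 -0.3393  0.01  ]
```

View pics/s3.png

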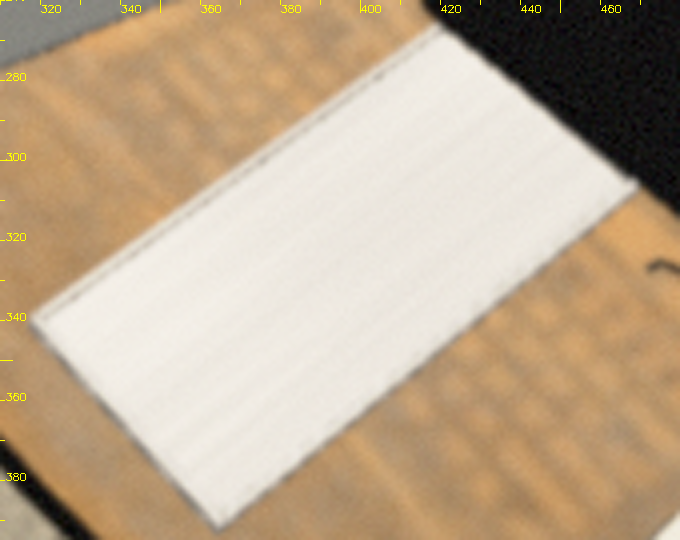

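Run:
```python
from h import *
np.set_printoptions(precision=4,suppress=True)
f=r.grab_frame("top"); g=r.grab_frame("scene")
for x,y in [(437,28),(638,187),(220,530),(30,320)]: print("S tray",ray(g,310+x/4-.4,260+y/4-.4,.010))
for p in [(240,118),(360,115),(390,149),(440,149),(125,140),(203,138)]: print("top box z0/.2",p,ray(f,*p,0),ray(f,*p,.2))
for p in [(332,147),(420,213),(420,265),(470,305)]: print("scene box",p,ray(g,*p,0))
print("yellow",ray(f,307,279,.054))
o=r.get_obs()
from scipy.spatial.transform import Rotation as R
print(R.from_rotvec(o["orientation"]).as_matrix(),o["clock"])
```

```text
S tray [ 0.6514 -0.2352  0.01  ]
S tray [ 0.6519 -0.3535  0.01  ]
S tray [ 0.386  -0.3413  0.01  ]
S tray [ 0.3922 -0.2217  0.01  ]
top box z0/.2 (240, 118) [0.7409 0.1015 0.    ] [0.6615 0.0827 0.2   ]
top box z0/.2 (360, 115) [ 0.742  -0.1749  0.    ] [ 0.6624 -0.1355  0.2   ]
top box z0/.2 (390, 149) [ 0.6593 -0.2387  0.    ] [ 0.597  -0.1859  0.2   ]
top box z0/.2 (440, 149) [ 0.6568 -0.3518  0.    ] [ 0.5951 -0.2753  0.2   ]
top box z0/.2 (125, 140) [0.6939 0.3649 0.    ] [0.6244 0.2906 0.2   ]
top box z0/.2 (203, 138) [0.6947 0.1863 0.    ] [0.625  0.1497 0.2   ]
scene box (332, 147) [0.7751 0.1319 0.    ]
scene box (420, 213) [ 0.7712 -0.1417  0.    ]
scene box (420, 265) [ 0.6635 -0.2307  0.    ]
scene box (470, 305) [ 0.6628 -0.3508  0.    ]
yellow [ 0.3714 -0.0385  0.054 ]
[[-0.9428  0.3333 -0.0001]
 [ 0.3333  0.9428 -0.0002]
 [ 0.     -0.0002 -1.    ]] 0.4
```

Run:
```python
from h import *
np.set_printoptions(precision=1,suppress=True)
f=r.grab_frame("top"); g=r.grab_frame("scene")
for z in (0,.05,.1,.15,.2): print(z,proj(g,(.6635,-.2307,z)),proj(g,(.6635,-.35,z)),proj(f,(.6635,-.2307,z)),proj(f,(.6635,-.35,z)))
im=g["img"][150:420,400:560]; im=np.clip(im.astype(float)*4,0,255).astype(np.uint8)
g["img"][150:420,400:560]=im; crop(g,400,150,560,330,4,"s4.png")
f["img"][:]=np.clip(f["img"].astype(float)*4,0,255); crop(f,360,60,560,170,4,"t4.png")
```

```text
0 [420. 265.] [469.9 304.5] [386.4 147.3] [438.9 146.2]
0.05 [425.4 249.4] [477.5 289.5] [391.8 140.1] [447.2 139. ]
0.1 [431.1 232.6] [485.7 273.3] [397.9 132.2] [456.3 130.9]
0.15 [437.4 214.6] [494.6 255.8] [404.7 123.3] [466.6 122. ]
0.2 [444.1 195. ] [504.3 236.7] [412.4 113.3] [478.1 111.9]
```

View pics/s4.png

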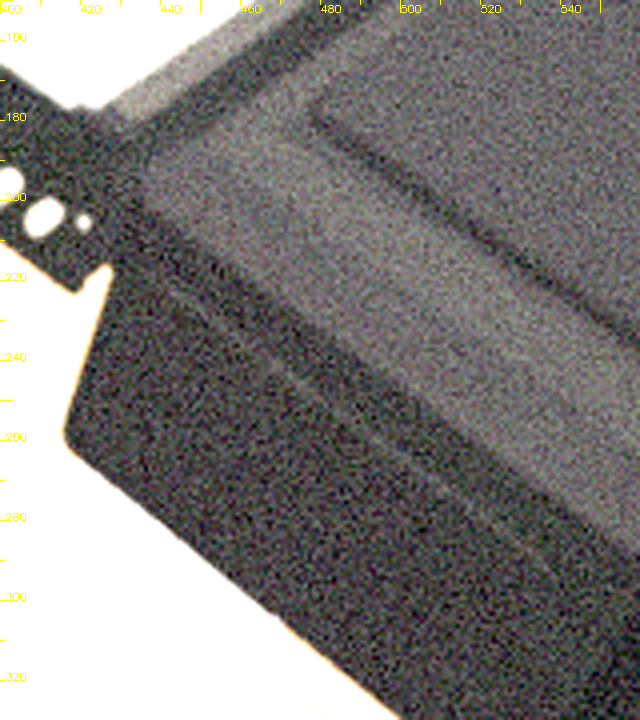

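View pics/t4.png

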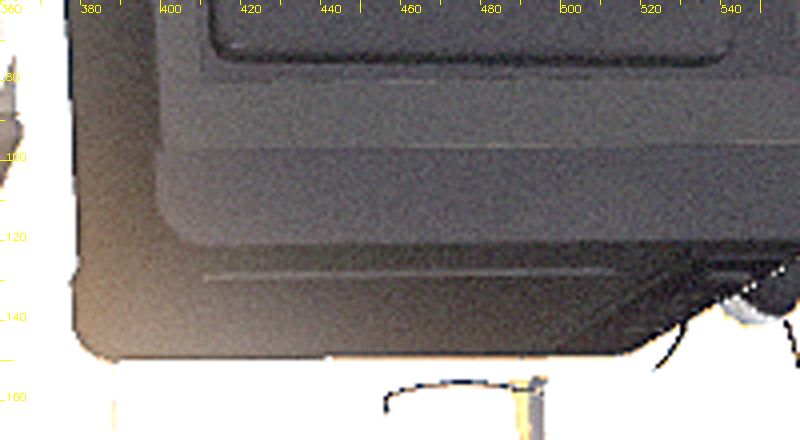

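The black box behind the tray is about 0.17 m high with its face at x≈0.66, so the gripper clears it. I'll start by lining the tool axes up with the world.

>>> send_rows(moves=[0,0,0,-10,0,0,0,-19.5,0,0,0,-19.5], hand=0, newtons=40)

```text
clock: 0.88
tcp_pos: [0.2251, 0.6364, 0.2313]
orientation: [-0.002, -3.141, -0.0]
contact_force: [0.4, -0.2, -0.5]
grip_width: 0.0851
```

>>> send_rows(moves=[-10,-20,0,0,-30,-60,0,0,-53,-108,0,0,-76,-156,0,0,-99,-204,0,0,-122,-252,0,0,-145,-300,0,0,-168,-348,0,0])

```text
clock: 1.88
tcp_pos: [0.3938, 0.287, 0.2316]
orientation: [0.006, 3.141, 0.001]
contact_force: [-0.1, 0.1, 1.4]
grip_width: 0.0851
```

>>> send_rows(moves=[-23,-48,0,0,-46,-96,0,0,-69,-144,0,0,-92,-192,0,0,-115,-240,0,0,-138,-288,0,0,-161,-336,0,0,-184,-384,0,0])

```text
clock: 2.88
tcp_pos: [0.5781, -0.0968, 0.2316]
orientation: [0.005, 3.141, 0.001]
contact_force: [0.8, 0.6, 0.2]
grip_width: 0.0854
```

>>> send_rows(moves=[-3,0,30,0,-5,0,65,0,-5,0,95,0,-5,0,115,0,-5,0,128,0,-5,0,136,0,-5,0,136,0])

```text
clock: 3.75
tcp_pos: [0.5824, -0.0954, 0.0953]
orientation: [-0.0, -3.141, -0.0]
contact_force: [0.4, 0.7, -0.2]
grip_width: 0.0851
```

>>> send_rows(moves=[0,0,0,0,0,0,0,0,0,0,0,0,0,0,0,0,0,0,0,0,0,0,0,0], hand=1, newtons=40)

```text
clock: 4.5
tcp_pos: [0.5831, -0.0957, 0.0963]
orientation: [-0.0, 3.14, -0.0]
contact_force: [-1.2, -0.4, 6.5]
grip_width: 0.0527
```

Run:
```python
from h import *
f=r.grab_frame("top"); g=r.grab_frame("scene")
crop(g,260,80,440,260,4,"g1.png")
```

```text
(no output)
```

View pics/g1.png

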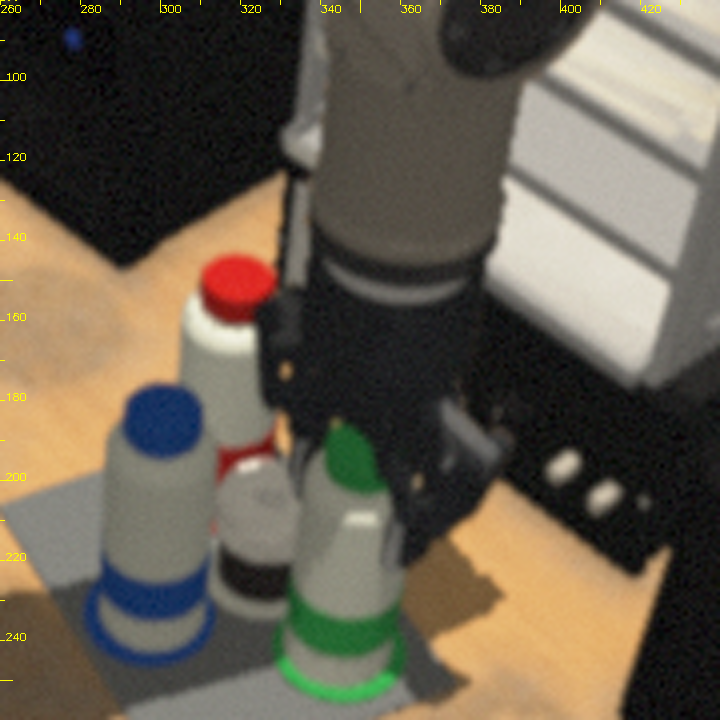

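Green is held upright in the jaws, with its cap at about (347,192) and foot at (345,248). I'll lift it and carry it to the rear slot.

>>> send_rows(moves=[0,0,-10,0,0,0,-30,0,0,0,-50,0,-2,-15,-60,0,-6,-50,-60,0,-10,-90,-60,0,-14,-130,-60,0,-17,-165,-60,0])

```text
clock: 5.6
tcp_pos: [0.5986, -0.2633, 0.1549]
orientation: [-0.002, -3.14, 0.001]
contact_force: [0.6, 0.7, -2.3]
grip_width: 0.0527
```

>>> send_rows(moves=[-2,-20,0,0,-2,-29,0,0,-2,-29,25,0,-2,-29,45,0,-2,-29,54,0,-2,-29,58,0,-2,-29,58,0])

```text
clock: 6.48
tcp_pos: [0.6017, -0.2893, 0.0975]
orientation: [-0.001, 3.141, -0.0]
contact_force: [-0.1, 0.1, -1.9]
grip_width: 0.053
```

>>> send_rows(moves=[0,0,2,0,0,0,4,0,0,0,5.5,0,0,0,5.5,0])

```text
clock: 6.98
tcp_pos: [0.6013, -0.2894, 0.0917]
orientation: [0.001, -3.141, -0.0]
contact_force: [0.8, 0.0, -2.9]
grip_width: 0.0529
```

>>> send_rows(moves=[0,0,1,0,0,0,2,0,0,0,2,0])

```text
clock: 7.35
tcp_pos: [0.602, -0.2896, 0.0914]
orientation: [-0.001, 3.14, -0.0]
contact_force: [-2.9, 1.0, 7.5]
grip_width: 0.0528
```

Contact at 7.5 N. I'll release and rise; the pads swing back as they open, and I'll lift only once they are clear.

>>> send_rows(moves=[0,0,0,0,0,0,0,0,0,0,0,0,0,0,0,0,0,0,-20,0,0,0,-60,0,0,0,-110,0,0,0,-140,0], hand=0)

```text
clock: 8.35
tcp_pos: [0.6024, -0.2902, 0.2343]
orientation: [-0.0, 3.137, -0.003]
contact_force: [-0.1, 0.2, -0.8]
grip_width: 0.0853
```

Run:
```python
from h import *
g=r.grab_frame("scene"); print(r.get_obs()["tcp_pos"],r.get_obs()["grip_width"])
crop(g,260,130,500,390,3,"g2.png")
```

```text
[ 0.6038563  -0.29111245  0.23808271] 0.08518122948595701
```

View pics/g2.png

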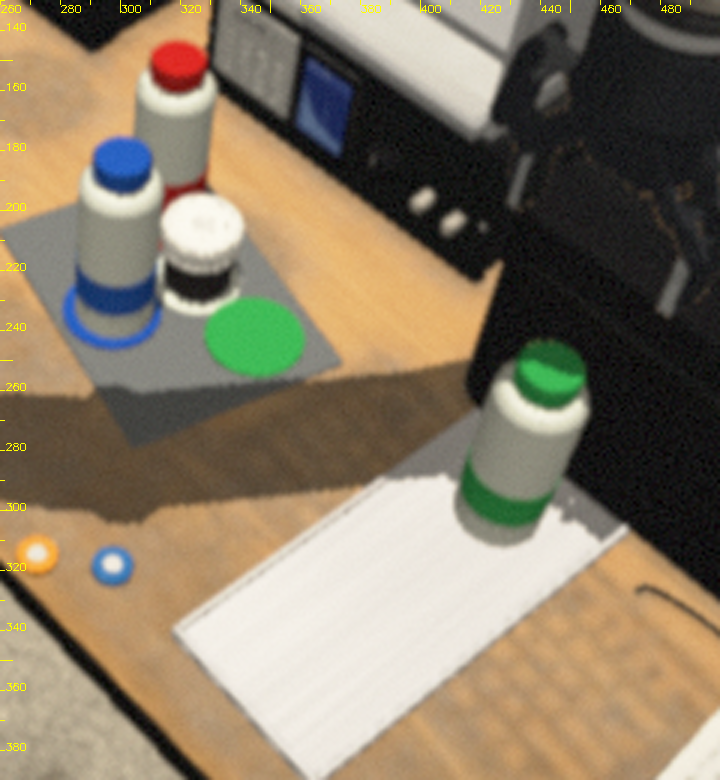

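Green stands upright in the tray's rear slot, around (432,290). Red is next.

>>> send_rows(moves=[0,20,0,0,-2,65,0,0,-4,110,0,0,-6,155,0,0,-8,200,0,0,-10,245,0,0,-12,290,0,0,-13,313,0,0])

```text
clock: 9.4
tcp_pos: [0.6128, 0.0289, 0.2286]
orientation: [0.009, -3.139, -0.002]
contact_force: [1.0, -0.7, 0.5]
grip_width: 0.0855
```

>>> send_rows(moves=[0,0,0,0,0,0,30,0,0,0,65,0,0,0,100,0,0,0,122,0,0,0,134,0,0,0,136,0,0,0,136,0])

```text
clock: 10.4
tcp_pos: [0.6148, 0.0233, 0.0945]
orientation: [-0.0, 3.141, 0.0]
contact_force: [0.9, 0.4, 0.5]
grip_width: 0.0857
```

>>> send_rows(moves=[0,0,0,0,0,0,0,0,0,0,0,0,0,0,0,0,0,0,0,0,0,0,0,0], hand=1)

```text
clock: 11.15
tcp_pos: [0.6149, 0.0238, 0.0948]
orientation: [-0.001, 3.14, 0.001]
contact_force: [-0.7, -0.0, 4.8]
grip_width: 0.053
```

>>> send_rows(moves=[0,0,-10,0,0,0,-40,0,0,0,-75,0,0,0,-105,0,2,-10,-120,0,10,-40,-120,0,22,-80,-120,0,35,-120,-120,0])

```text
clock: 12.15
tcp_pos: [0.5778, -0.0983, 0.2129]
orientation: [0.0, -3.14, 0.001]
contact_force: [0.1, -0.5, -4.0]
grip_width: 0.0531
```

>>> send_rows(moves=[15,-40,0,0,30,-80,0,0,45,-120,0,0,60,-160,0,0,64,-182,0,0,64,-189,0,0,64,-189,10,0,64,-189,40,0])

```text
clock: 13.15
tcp_pos: [0.5171, -0.2842, 0.1738]
orientation: [-0.004, 3.139, 0.0]
contact_force: [1.5, -0.3, -4.3]
grip_width: 0.053
```

>>> send_rows(moves=[0,0,30,0,0,0,55,0,0,0,70,0,0,0,77,0,0,0,80,0,0,0,80,0])

```text
clock: 13.9
tcp_pos: [0.5159, -0.2855, 0.0943]
orientation: [-0.001, 3.141, -0.0]
contact_force: [-0.5, 0.2, -3.6]
grip_width: 0.0532
```

>>> send_rows(moves=[0,0,2,0,0,0,4,0,0,0,4.5,0,0,0,4.5,0])

```text
clock: 14.4
tcp_pos: [0.5158, -0.2855, 0.0899]
orientation: [-0.001, 3.141, -0.0]
contact_force: [-1.1, 0.6, 2.5]
grip_width: 0.0529
```

Contact. I'll release, rise and look.

>>> send_rows(moves=[0,0,0,0,0,0,0,0,0,0,0,0,0,0,0,0,0,0,-20,0,0,0,-60,0,0,0,-110,0,0,0,-141,0], hand=0)

```text
clock: 15.4
tcp_pos: [0.516, -0.2859, 0.2328]
orientation: [-0.0, 3.139, -0.002]
contact_force: [0.7, -0.2, -0.5]
grip_width: 0.0851
```

>>> send_rows(moves=[0,20,0,0,-2,60,0,0,-4,105,0,0,-6,150,0,0,-8,195,0,0,-10,235,0,0,-12,260,0,0,-12,266,0,0])

```text
clock: 16.4
tcp_pos: [0.5273, -0.0176, 0.2302]
orientation: [0.006, -3.142, -0.001]
contact_force: [0.1, -0.5, -1.4]
grip_width: 0.0854
```

Run:
```python
from h import *
g=r.grab_frame("scene"); print(r.get_obs()["tcp_pos"],r.get_obs()["grip_width"])
crop(g,260,130,500,390,3,"g3.png")
```

```text
[ 0.52727824 -0.01825992  0.23021759] 0.08541070614761417
```

View pics/g3.png

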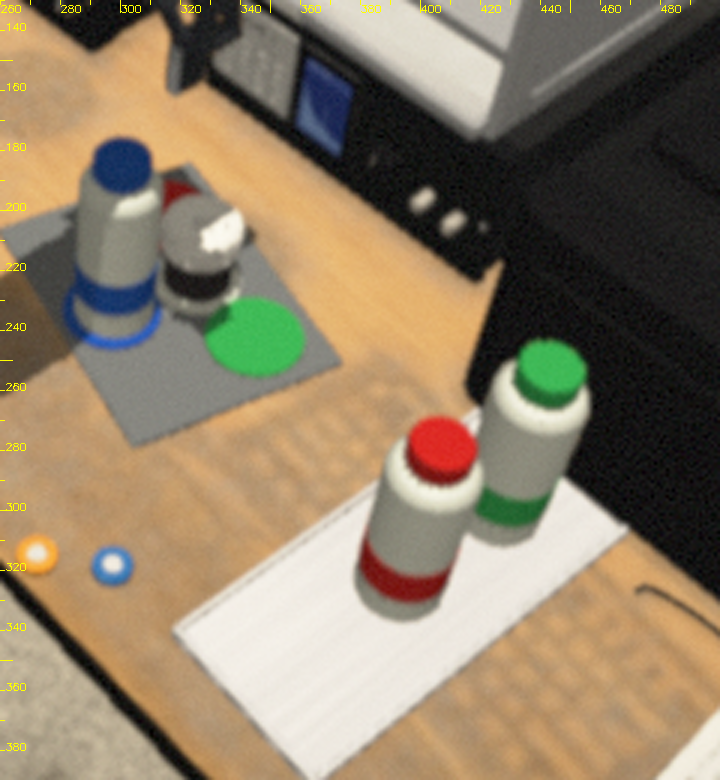

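Red and green stand upright in the tray, with red's cap at (407,278) and green's at (443,252). Blue is next; the gripper is already above it.

>>> send_rows(moves=[0,0,30,0,0,0,65,0,0,0,100,0,0,0,122,0,0,0,134,0,0,0,136,0,0,0,136,0])

```text
clock: 17.32
tcp_pos: [0.5279, -0.0198, 0.095]
orientation: [0.0, 3.14, -0.0]
contact_force: [0.3, -0.2, -0.0]
grip_width: 0.085
```

>>> send_rows(moves=[0,0,0,0,0,0,0,0,0,0,0,0,0,0,0,0,0,0,0,0,0,0,0,0], hand=1)

```text
clock: 18.08
tcp_pos: [0.5279, -0.0192, 0.0951]
orientation: [-0.001, 3.14, 0.001]
contact_force: [-1.7, 0.3, 6.6]
grip_width: 0.0529
```

>>> send_rows(moves=[0,0,-10,0,0,0,-40,0,0,0,-70,0,0,0,-80,0,5,-15,-80,0,18,-50,-80,0,33,-90,-80,0,48,-130,-80,0])

```text
clock: 19.08
tcp_pos: [0.477, -0.1515, 0.1728]
orientation: [-0.0, -3.139, 0.0]
contact_force: [0.2, -0.8, -3.2]
grip_width: 0.0526
```

>>> send_rows(moves=[15,-40,0,0,30,-80,0,0,44,-115,0,0,50,-133,0,0,50,-133,5,0,50,-133,35,0,50,-133,65,0,50,-133,77,0])

```text
clock: 20.08
tcp_pos: [0.428, -0.2807, 0.0949]
orientation: [0.003, -3.137, -0.003]
contact_force: [-0.1, 1.0, -3.0]
grip_width: 0.0522
```

>>> send_rows(moves=[0,0,2,0,0,0,5,0,0,0,7,0,0,0,7.5,0,0,0,7.5,0])

```text
clock: 20.7
tcp_pos: [0.4298, -0.2826, 0.0902]
orientation: [-0.001, 3.141, -0.0]
contact_force: [-0.5, 0.3, -1.1]
grip_width: 0.052
```

>>> send_rows(moves=[0,0,1,0,0,0,1,0])

```text
clock: 20.95
tcp_pos: [0.43, -0.2827, 0.0901]
orientation: [-0.001, 3.14, 0.0]
contact_force: [-3.1, 2.6, 11.8]
grip_width: 0.0524
```

>>> send_rows(moves=[0,0,0,0,0,0,0,0,0,0,0,0,0,0,0,0,0,0,-20,0,0,0,-60,0,0,0,-110,0,0,0,-142,0], hand=0)

```text
clock: 21.95
tcp_pos: [0.4299, -0.2829, 0.233]
orientation: [-0.0, 3.14, -0.001]
contact_force: [0.5, 0.0, -1.0]
grip_width: 0.0852
```

Run:
```python
from h import *
f=r.grab_frame("top");g=r.grab_frame("scene"); print(r.get_obs()["tcp_pos"],r.get_obs()["grip_width"])
crop(g,230,130,500,390,3,"g4.png"); crop(f,240,130,360,240,6,"t5.png")
```

```text
[ 0.43133895 -0.28371474  0.23434923] 0.0856841550547317
```

View pics/g4.png

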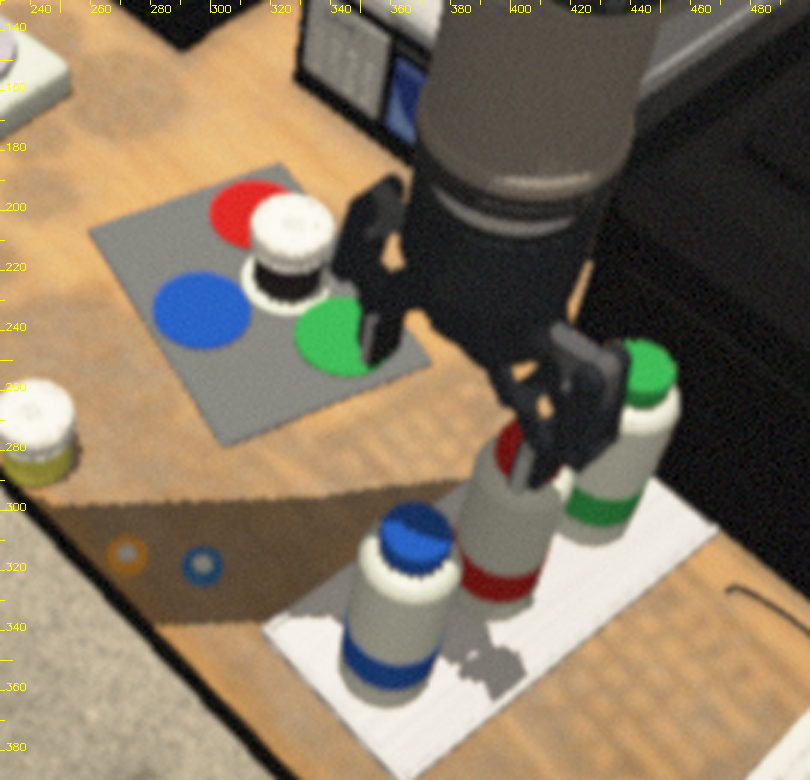

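View pics/t5.png

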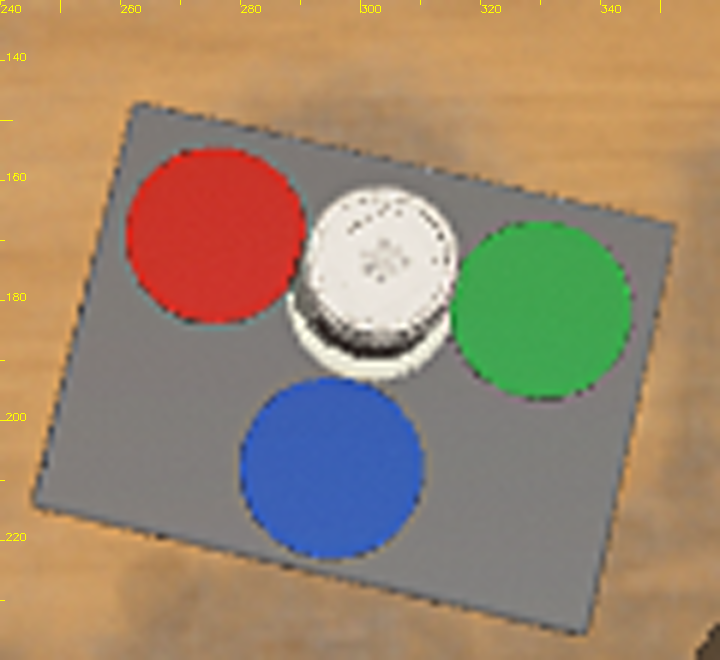

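All three bottles stand upright in the tray and the discs are uncovered. I'll measure the discs and the pot from both cameras.

```bash
cat >> h.py <<'E'
def blob(f,col,box):
    a=f["img"].astype(int); R_,G,B=a[...,0],a[...,1],a[...,2]
    if col=="red": m=(R_>G+60)&(R_>B+60)
    elif col=="blue": m=(B>R_+50)&(B>G+25)
    elif col=="green": m=(G>R_+40)&(G>B+30)
    elif col=="white": m=(R_>190)&(G>185)&(B>175)
    elif col=="pan": m=(abs(R_-B)<25)&(R_>G+6)&(R_>140)
    m=m.astype(np.uint8); k=np.zeros_like(m); u0,v0,u1,v1=box; k[v0:v1,u0:u1]=1; m*=k
    n,l,s,c=cv2.connectedComponentsWithStats(m); i=1+np.argmax(s[1:,4])
    cn,_=cv2.findContours((l==i).astype(np.uint8),cv2.RETR_EXTERNAL,cv2.CHAIN_APPROX_NONE)
    cc=max(cn,key=len); h=cv2.convexHull(cc)
    (e,ax,an)=cv2.fitEllipse(cc); return np.array(e),np.array(ax),c[i],s[i,4]
E
python3 - <<'E'
from h import *
np.set_printoptions(precision=4,suppress=True)
f=r.grab_frame("top");g=r.grab_frame("scene")
for c,b in [("red",(255,145,295,190)),("green",(310,160,350,205)),("blue",(275,185,315,230))]:
    e,ax,ct,n=blob(f,c,b); print("T",c,e,ax,ct,n,ray(f,*e,.009),ray(f,*ct,.009))
e,ax,ct,n=blob(g,"blue",(275,215,320,250)); print("S blue",e,ax,ray(g,*e,.009))
for nm,F,b in [("T",f,(120,175,200,235)),("S",g,(185,125,245,170))]:
    e,ax,ct,n=blob(F,"pan",b); print(nm,"pan",e,ax,ct,n,ray(F,*e,.046))
# pot cap top scene & top crops
crop(g,300,185,345,235,10,"s6.png"); crop(f,285,155,325,200,12,"t6.png")
E
```

```text
T red [275.3329 168.6905] [28.2702 29.2248] [275.3353 168.6894] 689 [0.6164 0.0222 0.009 ] [0.6164 0.0222 0.009 ]
T green [329.6203 181.0836] [28.6079 29.3223] [329.6214 181.0843] 700 [ 0.5854 -0.0978  0.009 ] [ 0.5854 -0.0978  0.009 ]
T blue [294.8008 207.4493] [29.2192 29.9331] [294.7912 207.4464] 728 [ 0.5276 -0.019   0.009 ] [ 0.5276 -0.0189  0.009 ]
S blue [296.8137 232.9991] [25.3534 32.3587] [ 0.5271 -0.0181  0.009 ]
T pan [156.9673 204.8884] [44.1584 46.2841] [156.9599 204.8874] 1669 [0.5328 0.2741 0.046 ]
S pan [213.0106 145.7052] [27.616  42.9259] [212.9735 145.7224] 980 [0.5317 0.2732 0.046 ]
```

View pics/s6.png

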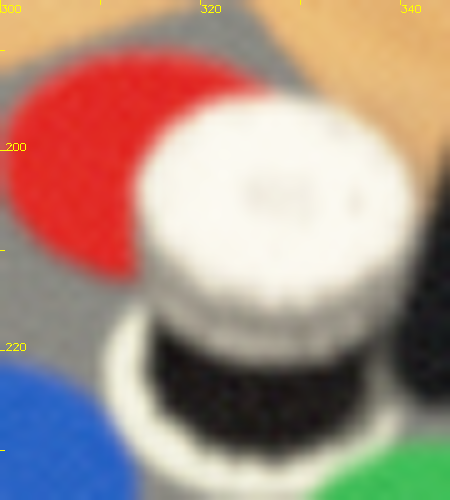

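View pics/t6.png

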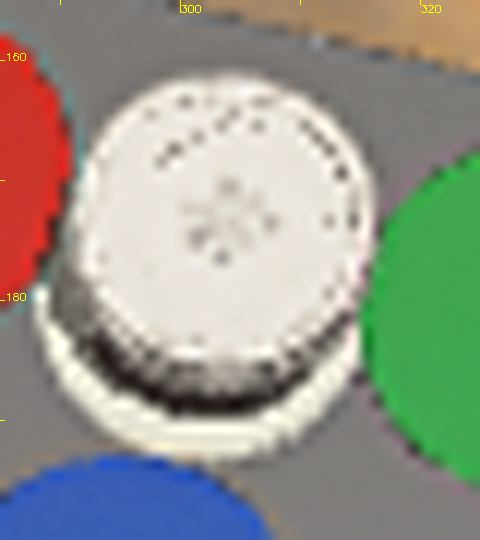

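>>> send_rows(moves=[-10,15,0,0,-35,55,0,0,-63,98,0,0,-91,141,0,0,-119,184,0,0,-147,227,0,0,-160,247,0,0,-160,247,0,0])

```text
clock: 23.15
tcp_pos: [0.5891, -0.0339, 0.2292]
orientation: [0.005, -3.139, 0.0]
contact_force: [0.0, 0.0, 0.0]
grip_width: 0.0855
```

>>> send_rows(moves=[0,0,30,0,0,0,70,0,0,0,110,0,0,0,145,0,0,0,175,0,0,0,190,0,0,0,195,0,0,0,195,0])

```text
clock: 24.15
tcp_pos: [0.5896, -0.036, 0.0364]
orientation: [0.0, 3.141, -0.0]
contact_force: [0.5, -0.3, 0.4]
grip_width: 0.0856
```

Run:
```python
from h import *
f=r.grab_frame("top");g=r.grab_frame("scene"); print(r.get_obs()["tcp_pos"],r.get_obs()["contact_force"])
crop(g,260,130,400,260,5,"g5.png")
```

```text
[ 0.59008124 -0.03559726  0.0368632 ] [ 0.34402017 -0.96793567 -0.11932496]
```

View pics/g5.png

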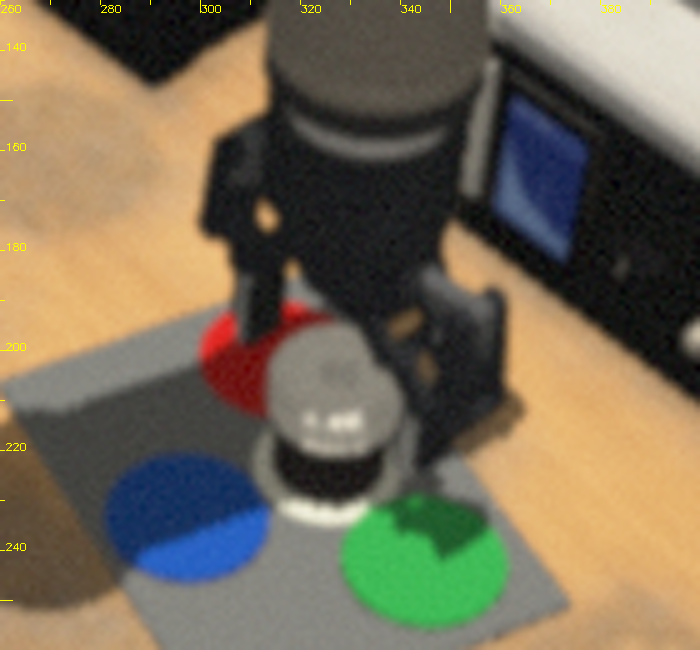

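>>> send_rows(moves=[0,0,4,0,0,0,6,0,0,0,6,0])

```text
clock: 24.62
tcp_pos: [0.5892, -0.0354, 0.0297]
orientation: [0.001, -3.141, -0.0]
contact_force: [-0.8, -0.5, 0.1]
grip_width: 0.0852
```

>>> send_rows(moves=[0,0,0,0,0,0,0,0,0,0,0,0,0,0,0,0,0,0,0,0,0,0,0,0], hand=1, newtons=30)

```text
clock: 25.38
tcp_pos: [0.5894, -0.0355, 0.03]
orientation: [-0.001, 3.141, 0.0]
contact_force: [-0.8, 0.1, 3.8]
grip_width: 0.0548
```

>>> send_rows(moves=[0,0,-5,0,0,0,-20,0,0,0,-50,0,0,0,-80,0,0,0,-90,0,0,0,-90,0])

```text
clock: 26.12
tcp_pos: [0.5896, -0.0353, 0.1203]
orientation: [-0.001, 3.14, 0.0]
contact_force: [0.7, 0.3, -1.4]
grip_width: 0.0549
```

Run:
```python
from h import *
f=r.grab_frame("top");g=r.grab_frame("scene"); print(r.get_obs()["tcp_pos"],r.get_obs()["contact_force"])
crop(g,260,110,400,260,5,"g6.png")
```

```text
[ 0.58854325 -0.03527296  0.11885581] [ 0.32524843 -0.10011911 -1.65417086]
```

View pics/g6.png

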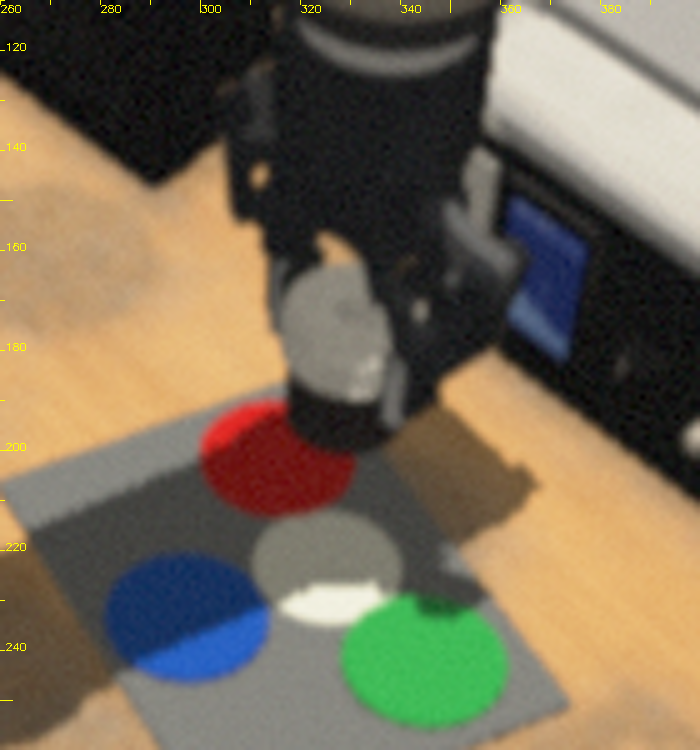

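The pot is lifted upright. I'll carry it to the pan.

>>> send_rows(moves=[2,10,0,0,9,50,0,0,17,92,0,0,25,134,0,0,33,176,0,0,41,218,0,0,49,260,0,0,55,295,0,0])

```text
clock: 27.22
tcp_pos: [0.5326, 0.2622, 0.1189]
orientation: [0.004, -3.14, 0.0]
contact_force: [0.3, 0.4, -2.7]
grip_width: 0.055
```

>>> send_rows(moves=[2,14,0,0,2,14,0,0,2,14,20,0,2,14,36,0,2,14,44,0,2,14,47,0,2,14,47,0])

```text
clock: 28.1
tcp_pos: [0.5324, 0.2735, 0.0729]
orientation: [-0.0, 3.141, 0.0]
contact_force: [0.3, -0.3, -1.1]
grip_width: 0.0549
```

>>> send_rows(moves=[0,0,1,0,0,0,2.5,0,0,0,3,0,0,0,3,0])

```text
clock: 28.6
tcp_pos: [0.5323, 0.2737, 0.07]
orientation: [-0.001, 3.141, 0.0]
contact_force: [-1.0, 0.2, 0.4]
grip_width: 0.055
```

>>> send_rows(moves=[0,0,0.5,0,0,0,1,0,0,0,1,0])

```text
clock: 28.98
tcp_pos: [0.5323, 0.2737, 0.0699]
orientation: [-0.001, 3.141, 0.001]
contact_force: [-3.2, -2.7, 10.2]
grip_width: 0.0547
```

>>> send_rows(moves=[0,0,0,0,0,0,0,0,0,0,0,0,0,0,0,0,0,0,-15,0,0,0,-55,0,0,0,-100,0,0,0,-140,0], hand=0, newtons=40)

```text
clock: 29.98
tcp_pos: [0.5325, 0.2736, 0.2116]
orientation: [-0.0, 3.14, 0.002]
contact_force: [0.4, 0.6, -0.6]
grip_width: 0.0851
```

>>> send_rows(moves=[0,-20,-10,0,0,-60,-20,0,0,-105,-22,0,0,-150,-22,0,0,-195,-22,0,0,-240,-22,0,0,-280,-22,0,0,-300,-22,0])

```text
clock: 30.98
tcp_pos: [0.531, -0.0303, 0.2306]
orientation: [-0.006, -3.141, 0.001]
contact_force: [0.4, 0.9, 0.4]
grip_width: 0.0858
```

Run:
```python
from h import *
f=r.grab_frame("top");g=r.grab_frame("scene"); print(r.get_obs()["tcp_pos"],r.get_obs()["contact_force"])
crop(f,115,150,205,265,6,"t7.png"); crop(g,140,80,270,200,5,"g7.png")
```

```text
[ 0.5312299  -0.03019319  0.23069556] [ 1.19749305  1.05747811 -0.08382508]
```

View pics/t7.png

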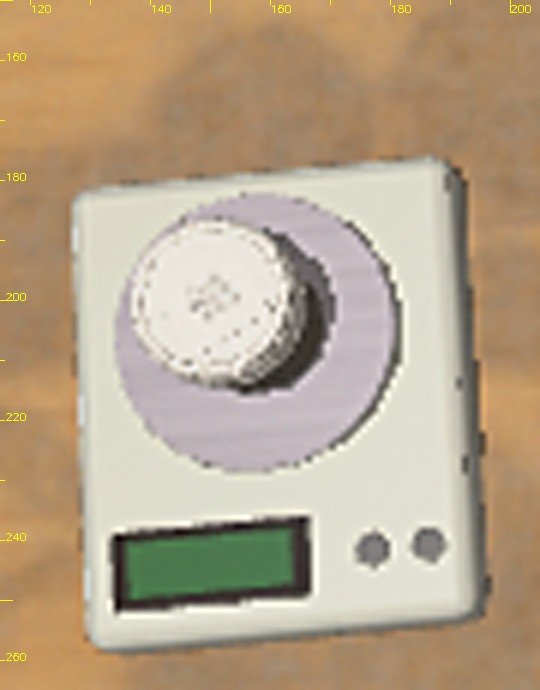

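View pics/g7.png

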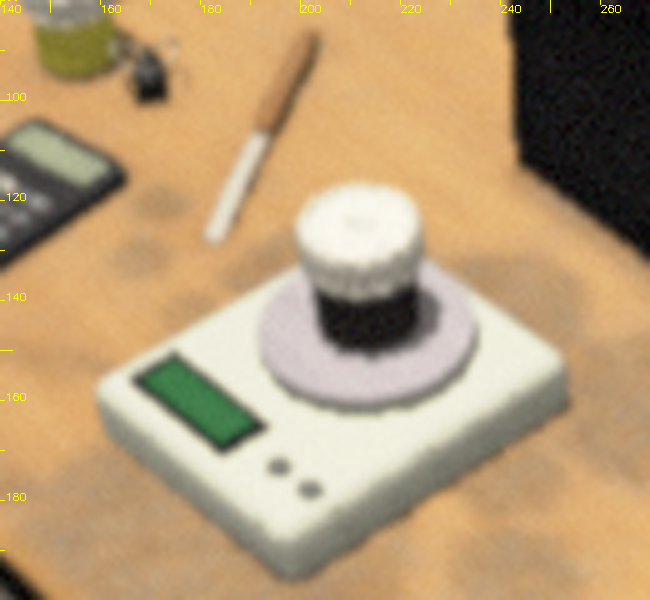

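Run:
```python
from h import *
np.set_printoptions(precision=4,suppress=True)
f=r.grab_frame("top");g=r.grab_frame("scene")
print(ray(f,150.1,199.6,.106),ray(g,140+360/5-.4,80+226/5-.4,.106))
print(proj(f,(.5323,.2737,.106)),proj(g,(.5323,.2737,.106)))
for F,b,n in [(f,(375,100,470,280),"T"),(g,(340,230,470,370),"S")]:
  for c in("red","blue","green"):
    e,ax,ct,m=blob(F,c,b);print(n,c,e,ax,m,ray(F,*e,.153))
crop(f,375,110,475,260,5,"t8.png")
```

```text
[0.5325 0.2707 0.106 ] [0.5332 0.2721 0.106 ]
[148.579  199.7542] [210.8548 124.6132]
T red [439.386 196.376] [18.059  19.3571] 299 [ 0.5178 -0.2846  0.153 ]
T blue [441.5927 242.7755] [18.1281 19.4301] 300 [ 0.4311 -0.2816  0.153 ]
T green [438.3297 152.6093] [17.5213 18.4748] 277 [ 0.6025 -0.2895  0.153 ]
S red [406.7696 278.9435] [22.02   23.5053] 437 [ 0.5141 -0.2871  0.153 ]
S blue [368.1342 308.7685] [22.5357 23.2522] 443 [ 0.4268 -0.285   0.153 ]
S green [349.125  242.3728] [22.574  26.9011] 484 [ 0.4972 -0.1755  0.153 ]
```

View pics/t8.png

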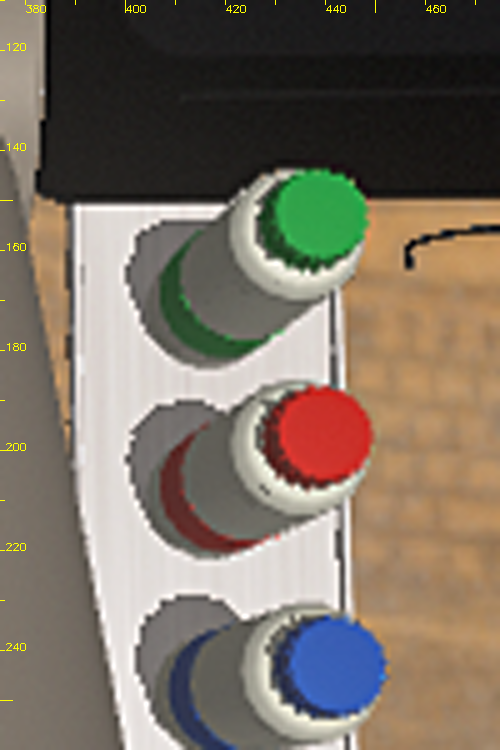

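The pot is upright on the pan, about 2 mm from its centre by both cameras. The bottles still stand in the tray. Red goes back first.

>>> send_rows(moves=[2,-25,0,0,5,-70,0,0,8,-115,0,0,11,-160,0,0,14,-205,0,0,16,-240,0,0,16,-259,0,0,16,-259,0,0])

```text
clock: 32.17
tcp_pos: [0.5166, -0.2853, 0.2305]
orientation: [-0.0, -3.141, -0.0]
contact_force: [-0.4, 0.3, -0.4]
grip_width: 0.0854
```

Run:
```python
from bench import r
import numpy as np
print(r.get_obs()["tcp_pos"],r.get_obs()["orientation"])
```

```text
[ 0.51662992 -0.28531387  0.23053725] [-1.51833086e-04 -3.14120580e+00 -3.24485911e-04]
```

>>> send_rows(moves=[0,0,30,0,0,0,65,0,0,0,100,0,0,0,124,0,0,0,137,0,0,0,140,0,0,0,140,0])

```text
clock: 33.05
tcp_pos: [0.5171, -0.2852, 0.0914]
orientation: [-0.002, 3.141, -0.0]
contact_force: [-0.6, -0.7, -1.0]
grip_width: 0.085
```

>>> send_rows(moves=[0,0,0,0,0,0,0,0,0,0,0,0,0,0,0,0,0,0,0,0,0,0,0,0], hand=1)

```text
clock: 33.8
tcp_pos: [0.5171, -0.2856, 0.0918]
orientation: [-0.001, 3.14, -0.0]
contact_force: [-0.8, 0.4, 6.9]
grip_width: 0.0532
```

>>> send_rows(moves=[0,0,-10,0,0,0,-40,0,0,0,-75,0,0,0,-105,0,-2,10,-120,0,-12,40,-120,0,-25,80,-120,0,-38,120,-120,0])

```text
clock: 34.8
tcp_pos: [0.554, -0.1632, 0.2101]
orientation: [0.001, -3.14, -0.001]
contact_force: [-0.0, -0.3, -3.7]
grip_width: 0.0531
```

>>> send_rows(moves=[-13,40,0,0,-26,80,0,0,-39,120,0,0,-52,155,0,0,-60,180,0,0,-61.5,188,0,0,-61.5,188,10,0,-61.5,188,40,0])

```text
clock: 35.8
tcp_pos: [0.6163, 0.0207, 0.1712]
orientation: [0.003, 3.139, -0.001]
contact_force: [0.0, -0.1, -4.3]
grip_width: 0.053
```

>>> send_rows(moves=[0,0,30,0,0,0,52,0,0,0,66,0,0,0,71,0,0,0,72,0,0,0,72,0])

```text
clock: 36.55
tcp_pos: [0.6164, 0.0225, 0.0996]
orientation: [-0.001, 3.14, 0.0]
contact_force: [0.5, 0.7, -2.9]
grip_width: 0.0527
```

>>> send_rows(moves=[0,0,2,0,0,0,3.5,0,0,0,4,0,0,0,4,0])

```text
clock: 37.05
tcp_pos: [0.6169, 0.0227, 0.0968]
orientation: [-0.001, 3.139, 0.001]
contact_force: [-3.9, 0.8, 10.1]
grip_width: 0.0532
```

>>> send_rows(moves=[0,0,0,0,0,0,0,0,0,0,0,0,0,0,0,0,0,0,-20,0,0,0,-60,0,0,0,-110,0,0,0,-136,0], hand=0)

```text
clock: 38.05
tcp_pos: [0.6171, 0.0223, 0.2353]
orientation: [0.0, 3.137, 0.001]
contact_force: [-0.6, -0.2, -1.0]
grip_width: 0.0855
```

>>> send_rows(moves=[1,-20,0,0,2,-65,0,0,4,-110,0,0,6,-155,0,0,8,-200,0,0,10,-245,0,0,12,-290,0,0,14,-312,0,0])

```text
clock: 39.05
tcp_pos: [0.5999, -0.2934, 0.2305]
orientation: [-0.007, -3.14, 0.002]
contact_force: [-0.8, 0.5, -0.4]
grip_width: 0.0856
```

Run:
```python
from h import *
np.set_printoptions(precision=4,suppress=True)
f=r.grab_frame("top");g=r.grab_frame("scene")
print(r.get_obs()["tcp_pos"])
crop(f,240,130,310,200,9,"t9.png"); crop(g,290,130,350,230,6,"s9.png")
```

```text
[ 0.6002 -0.2927  0.2305]
```

View pics/t9.png

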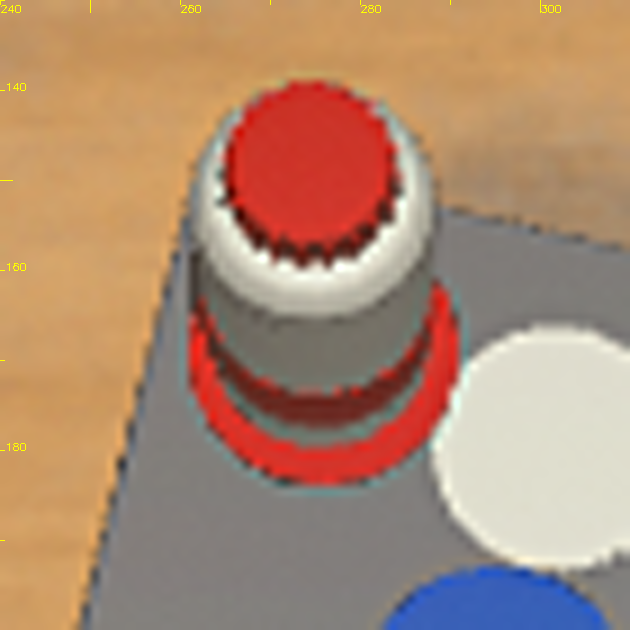

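View pics/s9.png

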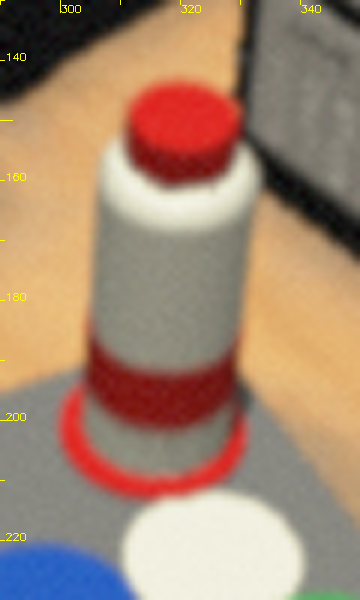

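Red is back, and its ring shows all round, though a bit thicker at the front. I'll measure its offset against a projected cap model, before and after.

```bash
cat >> h.py <<'E'
from scipy.optimize import least_squares
def mask(im,col,box):
    a=im.astype(int); R_,G,B=a[...,0],a[...,1],a[...,2]
    m={"red":(R_>G+50)&(R_>B+50),"blue":(B>R_+40)&(B>G+25),"green":(G>R_+35)&(G>B+25)}[col].astype(np.uint8)
    k=np.zeros_like(m); u0,v0,u1,v1=box; k[v0:v1,u0:u1]=1; m*=k
    n,l,s,c=cv2.connectedComponentsWithStats(m)
    return c,s
def cappos(F,ct,ztop=.157,h=.018,rad=.018):
    a=np.linspace(0,2*np.pi,60)
    def cen(p):
        pts=np.array([proj(F,(p[0]+rad*np.cos(t),p[1]+rad*np.sin(t),z)) for z in(ztop,ztop-h) for t in a],np.float32)
        hu=cv2.convexHull(pts); M=cv2.moments(hu); return np.array([M["m10"]/M["m00"],M["m01"]/M["m00"]])
    p0=ray(F,*ct,ztop)[:2]
    return least_squares(lambda p:cen(p)-ct,p0,diff_step=1e-3).x
def caps(F,im,col,cambox,ztop=.157):
    c,s=mask(im,col,cambox); i=1+[j for j in np.argsort(-s[1:,4])][0]
    return c[i],s[i],cappos(F,c[i],ztop)
E
python3 - <<'E'
from h import *
np.set_printoptions(precision=4,suppress=True)
f=r.grab_frame("top");g=r.grab_frame("scene")
o=[cv2.imread("pics/%s0.png"%n)[...,::-1] for n in("top","scene")]
# initial
B={"red":((262,138,288,163),(305,138,335,165)),"green":((324,150,352,178),(338,180,366,206)),"blue":((284,182,312,206),(286,172,316,196))}
for c in B:
    for F,im,b in zip((f,g),o,B[c]): print("init",c,*caps(F,im,c,b))
for F,b in zip((f,g),((262,135,288,163),(305,138,335,165))): print("now red",*caps(F,F["img"],"red",b))
# discs from earlier frames with arm away: recompute what is visible
E
```

```text
init red [273.4411 148.67  ] [264 139  20  20 297] [0.6186 0.0236]
init red [318.6604 150.4081] [308 141  22  20 321] [0.6206 0.0289]
init green [337.5512 163.8375] [328 155  20  19 283] [ 0.5859 -0.0979]
init green [351.4175 193.2963] [342 185  20  18 297] [ 0.586  -0.0949]
init blue [297.4932 193.5135] [288 184  20  20 296] [ 0.5298 -0.0201]
init blue [300.6014 184.1573] [291 176  20  18 286] [ 0.5305 -0.0176]
now red [272.7457 146.7977] [262 135  23  24 346] [0.6223 0.0249]
now red [319.4068 150.2981] [308 141  23  20 322] [0.6219 0.0282]
```

```bash
cat >> h.py <<'E'
def face(im,col,box,thr):
    a=im.astype(int); ch={"red":0,"green":1,"blue":2}[col]; oth=[i for i in range(3) if i!=ch]
    m=((a[...,ch]>thr)&(a[...,ch]-a[...,oth].min(-1)>70)&(a[...,ch]>a[...,oth].max(-1)+20)).astype(np.uint8)
    k=np.zeros_like(m); u0,v0,u1,v1=box; k[v0:v1,u0:u1]=1; m*=k
    n,l,s,c=cv2.connectedComponentsWithStats(m); i=1+np.argmax(s[1:,4]); return c[i],s[i]
E
python3 - <<'E'
from h import *
np.set_printoptions(precision=4,suppress=True)
f=r.grab_frame("top");g=r.grab_frame("scene")
o=[cv2.imread("pics/%s0.png"%n)[...,::-1] for n in("top","scene")]
B={"red":((264,139,288,162),(305,138,335,165)),"green":((324,150,352,178),(338,180,366,206)),"blue":((284,182,312,206),(286,172,316,196))}
T={"red":(170,190),"green":(140,140),"blue":(160,160)}
for c in B:
    for F,im,b,t in zip((f,g),o,B[c],T[c]):
        e,s=face(im,c,b,t); print("init",c,e,s,ray(F,*e,.157))
for F,b,t in zip((f,g),((263,135,286,163),(305,138,335,165)),T["red"]):
    e,s=face(F["img"],"red",b,t); print("now red",e,s,ray(F,*e,.157))
E
```

```text
init red [274.5595 146.5209] [264 139  24  18 311] [0.6201 0.0213 0.157 ]
init red [316.3589 145.4521] [305 138  24  20 365] [0.6197 0.0353 0.157 ]
init green [337.8074 163.5656] [329 155  19  18 244] [ 0.5841 -0.0973  0.157 ]
init green [351.7982 191.0229] [342 184  20  15 218] [ 0.5836 -0.0968  0.157 ]
init blue [297.6129 193.3831] [289 185  18  18 248] [ 0.5283 -0.02    0.157 ]
init blue [300.5801 181.8122] [292 176  18  13 181] [ 0.5282 -0.0195  0.157 ]
now red [273.9356 144.0902] [263 135  23  22 388] [0.6249 0.0224 0.157 ]
now red [316.267  145.9241] [305 138  24  27 382] [0.6186 0.0344 0.157 ]
```

```bash
sed -i 's/oth\].max(-1)+20)/oth].max(-1)+(90 if col=="red" else 20))/' h.py
python3 - <<'E'
from h import *
np.set_printoptions(precision=4,suppress=True)
f=r.grab_frame("top");g=r.grab_frame("scene")
o=[cv2.imread("pics/%s0.png"%n)[...,::-1] for n in("top","scene")]
b=((262,135,288,163),(305,138,335,165));t=(170,190)
for F,im,bb,tt in zip((f,g),o,b,t):
    for nm,i in(("init",im),("now",F["img"])):
        e,s=face(i,"red",bb,tt); print(nm,e,s,ray(F,*e,.157))
E
```

```text
init [273.5021 148.166 ] [265 140  18  17 241] [0.6169 0.0234 0.157 ]
now [274.0199 147.6056] [265 139  19  18 251] [0.618  0.0224 0.157 ]
init [318.9756 148.628 ] [310 143  18  12 164] [0.6172 0.0252 0.157 ]
now [319.8155 148.5833] [311 143  18  12 168] [0.6185 0.0243 0.157 ]
```

Red is within about 2 mm of its disc centre. Now green.

>>> send_rows(moves=[0,0,0,0,0,0,30,0,0,0,65,0,0,0,100,0,0,0,124,0,0,0,137,0,0,0,140,0,0,0,140,0])

```text
clock: 40.45
tcp_pos: [0.6025, -0.2896, 0.0916]
orientation: [-0.001, 3.14, -0.001]
contact_force: [-0.2, -0.5, 0.4]
grip_width: 0.0852
```

>>> send_rows(moves=[0,0,0,0,0,0,0,0,0,0,0,0,0,0,0,0,0,0,0,0,0,0,0,0], hand=1)

```text
clock: 41.2
tcp_pos: [0.6026, -0.2898, 0.0919]
orientation: [-0.001, 3.14, -0.001]
contact_force: [-0.6, 0.7, 6.4]
grip_width: 0.0527
```

>>> send_rows(moves=[0,0,-10,0,0,0,-35,0,0,0,-55,0,1,10,-60,0,5,50,-60,0,9,90,-60,0,13,130,-60,0,16,165,-60,0])

```text
clock: 42.2
tcp_pos: [0.5849, -0.1215, 0.1501]
orientation: [0.003, -3.14, -0.002]
contact_force: [0.8, -0.1, -3.5]
grip_width: 0.0529
```

>>> send_rows(moves=[1.5,20,0,0,1.5,27,0,0,1.5,27,5,0,1.5,27,30,0,1.5,27,46,0,1.5,27,52,0,1.5,27,54,0,1.5,27,55,0])

```text
clock: 43.2
tcp_pos: [0.5847, -0.0984, 0.097]
orientation: [0.001, 3.141, -0.001]
contact_force: [-4.5, -1.5, 10.3]
grip_width: 0.053
```

>>> send_rows(moves=[0,0,0.5,0,0,0,0.5,0])

```text
clock: 43.45
tcp_pos: [0.5847, -0.0985, 0.097]
orientation: [0.001, 3.14, -0.001]
contact_force: [-4.7, -0.9, 8.2]
grip_width: 0.0532
```

>>> send_rows(moves=[0,0,0,0,0,0,0,0,0,0,0,0,0,0,0,0,0,0,-20,0,0,0,-60,0,0,0,-110,0,0,0,-136,0], hand=0)

```text
clock: 44.45
tcp_pos: [0.5854, -0.0977, 0.234]
orientation: [-0.0, 3.138, -0.0]
contact_force: [0.3, -0.4, -0.8]
grip_width: 0.0855
```

>>> send_rows(moves=[10,-12,0,0,35,-42,0,0,65,-78,0,0,95,-113,0,0,125,-149,0,0,148,-177,0,0,155,-185,0,0,155,-185,0,0])

```text
clock: 45.45
tcp_pos: [0.4289, -0.2823, 0.2307]
orientation: [-0.001, -3.141, -0.001]
contact_force: [-0.0, -0.1, -0.1]
grip_width: 0.0852
```

Run:
```python
from h import *
np.set_printoptions(precision=4,suppress=True)
f=r.grab_frame("top");g=r.grab_frame("scene")
print(r.get_obs()["tcp_pos"])
for F,b,t in zip((f,g),((324,150,352,178),(338,180,366,206)),(140,140)):
    e,s=face(F["img"],"green",b,t); print(e,s,ray(F,*e,.157))
crop(f,300,140,365,205,9,"t10.png"); crop(g,230,130,500,390,3,"s10.png")
```

```text
[ 0.4303 -0.2812  0.2309]
[339.1714 162.2939] [331 154  18  18 245] [ 0.5865 -0.1     0.157 ]
[352.3561 189.0379] [344 185  20  11 132] [ 0.588 -0.094  0.157]
```

View pics/t10.png

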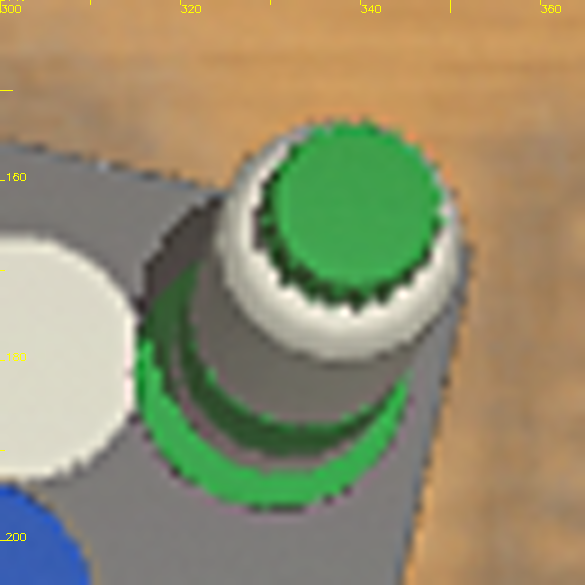

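View pics/s10.png

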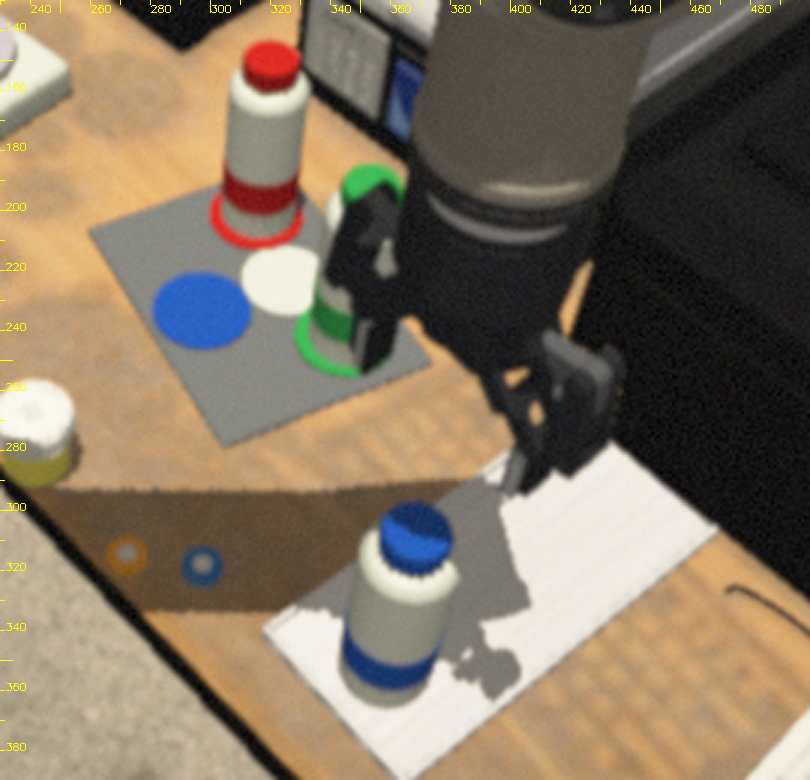

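>>> send_rows(moves=[0,0,30,0,0,0,65,0,0,0,100,0,0,0,124,0,0,0,137,0,0,0,140,0,0,0,140,0])

```text
clock: 46.42
tcp_pos: [0.4301, -0.2825, 0.0918]
orientation: [-0.002, 3.141, -0.0]
contact_force: [-1.0, 0.5, 0.5]
grip_width: 0.0854
```

>>> send_rows(moves=[0,0,0,0,0,0,0,0,0,0,0,0,0,0,0,0,0,0,0,0,0,0,0,0], hand=1)

```text
clock: 47.18
tcp_pos: [0.43, -0.2826, 0.0922]
orientation: [-0.001, 3.14, -0.0]
contact_force: [-0.4, 0.5, 4.9]
grip_width: 0.0524
```

>>> send_rows(moves=[0,0,-10,0,0,0,-40,0,0,0,-75,0,0,0,-90,0,-4,15,-90,0,-18,50,-90,0,-33,90,-90,0,-47,130,-90,0])

```text
clock: 48.18
tcp_pos: [0.4758, -0.1496, 0.1797]
orientation: [0.002, -3.139, -0.001]
contact_force: [-0.2, 0.3, -3.0]
grip_width: 0.0522
```

>>> send_rows(moves=[-15,40,0,0,-30,80,0,0,-43,115,0,0,-50,134,0,0,-50,134,5,0,-50,134,35,0,-50,134,65,0,-50,134,80,0])

```text
clock: 49.18
tcp_pos: [0.5245, -0.0201, 0.0994]
orientation: [-0.003, -3.138, 0.002]
contact_force: [-0.4, -0.4, -3.1]
grip_width: 0.0525
```

>>> send_rows(moves=[0,0,2,0,0,0,4,0,0,0,5,0,0,0,5.5,0,0,0,5.5,0])

```text
clock: 49.8
tcp_pos: [0.5272, -0.0185, 0.0972]
orientation: [-0.001, 3.14, 0.001]
contact_force: [-2.2, -0.5, 5.7]
grip_width: 0.0525
```

Blue is seated. I'll release it, retreat towards the robot and to one side, then check everything.

>>> send_rows(moves=[0,0,0,0,0,0,0,0,0,0,0,0,0,0,0,0,0,0,-20,0,0,0,-60,0,0,0,-110,0,0,0,-150,0], hand=0)

```text
clock: 50.8
tcp_pos: [0.5265, -0.0186, 0.2477]
orientation: [-0.0, 3.141, 0.0]
contact_force: [1.0, 0.1, -0.1]
grip_width: 0.0856
```

>>> send_rows(moves=[0,-20,-20,0,0,-65,-40,0,0,-110,-50,0,0,-155,-50,0,0,-200,-50,0,0,-245,-50,0,0,-290,-50,0,0,-310,-50,0])

```text
clock: 51.8
tcp_pos: [0.5254, -0.3312, 0.2957]
orientation: [-0.005, -3.141, 0.002]
contact_force: [-0.3, 0.7, 0.1]
grip_width: 0.0857
```

>>> send_rows(moves=[0,-20,0,0,0,-50,0,0,0,-80,0,0,0,-100,0,0,0,-100,0,0])

```text
clock: 52.42
tcp_pos: [0.5262, -0.4294, 0.2956]
orientation: [-0.001, -3.141, 0.0]
contact_force: [-0.3, -0.3, -0.6]
grip_width: 0.0853
```

Run:
```python
from h import *
np.set_printoptions(precision=4,suppress=True)
f=r.grab_frame("top");g=r.grab_frame("scene")
print(r.get_obs()["tcp_pos"],r.get_obs()["clock"])
B={"red":((262,135,288,163),(305,138,335,165)),"green":((324,150,352,178),(338,180,366,206)),"blue":((284,182,312,206),(286,172,316,194))}
T={"red":(170,190),"green":(140,140),"blue":(160,160)}
for c in B:
    for F,b,t in zip((f,g),B[c],T[c]):
        e,s=face(F["img"],c,b,t); print(c,e,s,ray(F,*e,.157))
crop(f,240,130,360,240,6,"t11.png"); crop(g,240,130,380,260,5,"s11.png")
cv2.imwrite("pics/s12.png",g["img"][...,::-1])
```

```text
[ 0.527  -0.4273  0.2956] 52.525
red [273.9757 147.587 ] [266 139  18  18 247] [0.618  0.0225 0.157 ]
red [319.9212 148.5879] [311 143  18  12 165] [0.6187 0.0241 0.157 ]
green [339.2073 162.2967] [331 154  18  18 246] [ 0.5865 -0.1     0.157 ]
green [353.8056 191.2315] [344 185  20  14 216] [ 0.586  -0.0996  0.157 ]
blue [297.2824 193.3294] [289 185  18  18 255] [ 0.5284 -0.0194  0.157 ]
blue [300.462  181.6793] [292 176  18  13 184] [ 0.5283 -0.0191  0.157 ]
```

View pics/t11.png

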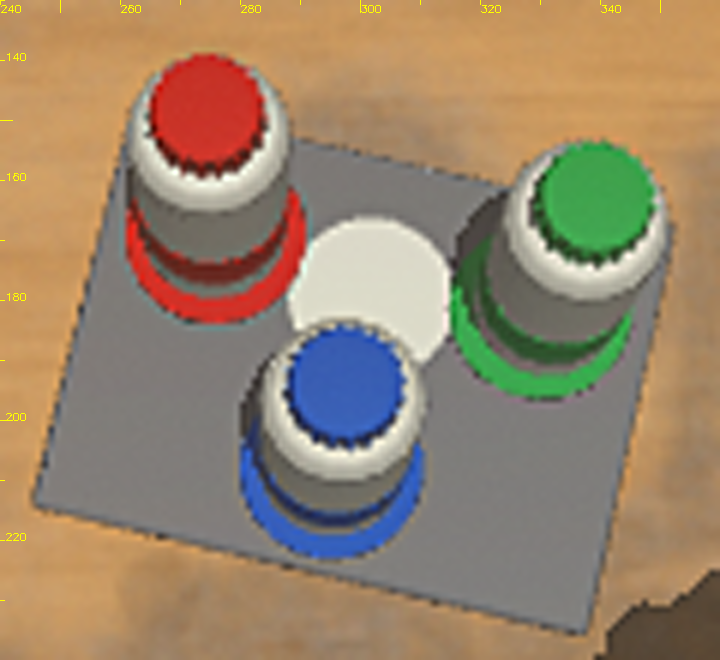

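View pics/s11.png

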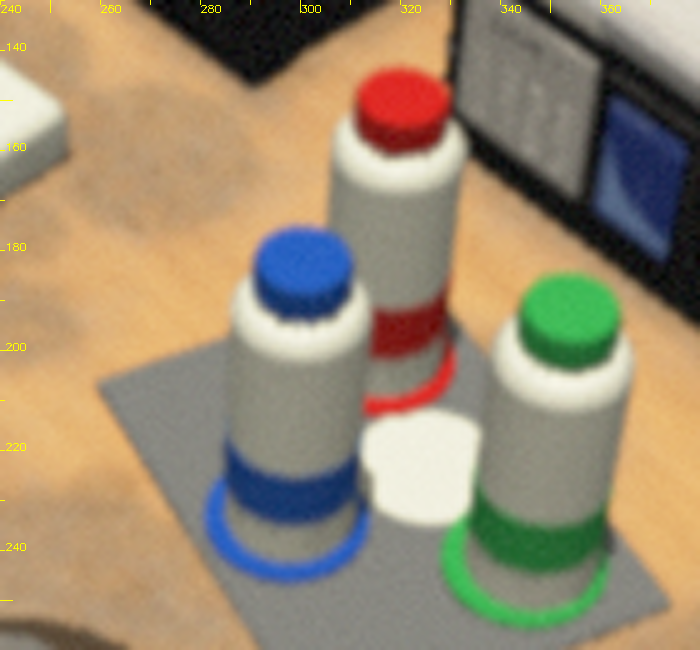

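View pics/s12.png

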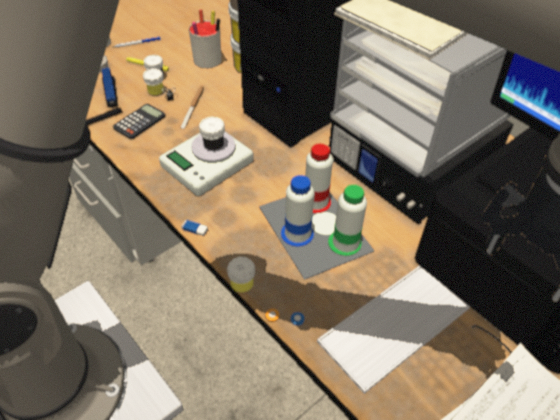

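The last views show the three bottles upright on their own discs with a ring of colour visible round each. The pot is on the pan at (211,133) and the yellow pot is where it was. The gripper is clear of everything, so I'm handing in.

```bash
python3 -c "
from bench import r
r.hand_in(); print(r.get_obs()['clock'])"
```

```text
the job is handed in; nothing more can be done
the job is handed in; nothing more can be done
```

I carried out the job in the order asked and handed it in at about 53 s of the 144 s allowed. The green, red and blue bottles went into the side tray, then the dark pot onto the balance pan, then red, green and blue back onto their discs.

My last checks, with camera calibration good to about 2 mm:

| Item | Distance from its target centre |
|---|---|
| Pot on the pan | about 2 mm (both cameras) |
| Blue bottle | about 1 mm |
| Red bottle | 2–3 mm |
| Green bottle | about 2–2.5 mm |

- **Upright and clear:** In the last pictures all the bottles and the pot stand upright. The yellow pot is where it started, and the open gripper was well away from everything.
- **Forces:** The highest external force I saw was about 12 N, read at the end of each move.
- **Disagreements:** The two cameras differed by up to about 2 mm on some cap positions. Some early automatic measurements of the red cap were off because wood or dark cap sides confused the colour mask; I corrected these. I left the remaining 2–3 mm offsets alone, as they are close to the calibration limit.

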